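# Break the lid stay and close the tool chest

### The job

Shut the steel tool chest on the bench. Its lid is propped up by a locked folding stay: press the thumb plate at the stay's knee to break it, then lower the lid until it is fully home, without letting it slam, and let go. Leave the tools that lie in and around the chest where they are.

Things in the scene. Friction and masses are not known exactly. Their poses are not given: they have to be found in the camera images.
- chest: steel tool chest standing on the bench, 400 wide (its y) x 220 deep (its x) x 115 mm high without the lid, fixed in place. Origin: centre of its underside. Its x points from the front (two latches) to the hinge at the back, its y to the side that has the stay, z up. Walls 3 mm; a tray of sockets fills the inside except a 95 mm wide gap beside the stay's wall, where the stay folds down.
- chest_hinge (a point): middle of the lid's hinge line, which runs along the chest's y at the back of the rim: 113 mm behind the chest's origin, 115 mm above the bench. Axes as the chest's.
- thumb_plate (a point): centre of the front face of the thumb plate at the stay's knee: steel plate 34 mm (along the chest's y) x 24 mm. Locked, it is 13 mm in front of, 160 mm to the y side of and 168 mm above the chest's origin. Its -x points out of the face, forwards and 32 degrees above level: push against it, backwards and down. The open lid leans over it from behind: come from the front, tool tilted.
- lid_edge (a point): middle of the lid's free edge, on its outer face, 229 mm from the hinge. Axes: x from free edge to hinge, y along the hinge, z out of the outer face (up when shut). Lid 410 mm wide, 4 mm plate, rim turned in at front and sides 22 mm deep; a black handle, 130 x 14 mm, stands 16 mm off the middle of the outer face. Outer face when shut: 120 mm above the bench; edge when locked open: 330 mm.
- lid (a joint): lid angle, rad: 0 = locked open (68 degrees above level, leaning to the front), 1.187 = shut; grows as it comes down. Stiff hinge: with the stay broken the lid stays where it is left and must be moved all the way, about 12 N near its free edge at first, less lower down. Its outer face looks back and up: push it from behind, over the edge. While the stay is locked it does not come down.
- knee (a joint): bend of the stay's knee, rad: 0 = locked (two 83 mm bars 11 degrees past straight, bulging to the front, against their stop), 0.19 = straight, larger = broken and folding backwards. Pushing the plate about 20 mm takes it to 0.5, with 7 to 10 N; it then stays there. The bars link lid and chest, so the knee folds on as the lid comes down.
- ratchet: bystander: ratchet handle lying in the chest's tray, 190 mm; origin under its middle
- spanner: bystander: combination spanner on the bench in front of the chest, 190 mm; origin under its middle
- screwdriver: bystander: screwdriver on the bench beside the chest (its -y side), 220 mm; origin under its middle
- big_socket: bystander: large socket standing beside the chest (its y side), 42 mm across, 60 mm high; origin under its middle

How it is judged:
By the outcome, as a careful person would: the job done as asked, in the order asked, and still so for the second after the job is handed in, with the robot touching nothing.
It also fails if it takes over 51 s, if anything falls off the work surface, if the arm or the gripper's body presses on something with over 40 N, if the wrist force passes 120 N, or if a joint passes its speed limit or range.

### The arm

A 7-joint arm with a two-finger parallel gripper is mounted at the origin on the work surface. World frame = base frame: x ahead of the robot, y to its left, z up, the work surface at z = 0. Lengths are in m, angles in rad, forces in N, time in s.
With the tool pointing down it reaches from about 0.425 to 0.875 m from the base axis. Payload 4.7 kg.
Tool frame: the origin (TCP) lies midway between the tips of the shut fingers; the grasp point (between the pads) lies grip_depth behind it (grip_depth is the distance from the TCP to the grasp point, in m); z points along the fingers, y is the direction in which the jaws open and shut (so a half turn about z gives the same grasp; the last joint's range is limited). The gripper opens to 85 mm and grips with 20 to 120 N. Pads are 22 mm wide; open, the fingers measure 114 mm over their backs; the gripper's body (76 mm by 85 mm) begins 54 mm behind the grasp point. The pads swing forward as they close: fully open they stand 13 mm farther back than shut.
Start: joints at [-1.165, 0.321, -0.07, 1.45, 0.023, 1.371, -0.057], TCP at [0.248, 0.601, 0.231] pointing down, gripper open.
Joint ranges: [-2.86, 2.86], [-0.3, 2.09], [-1.38, 1.24], [0.06, 2.45], [-1.56, 4.7], [0.09, 2.05], [-2.69, 2.69]. Speed limits (rad/s): [2.57, 2.57, 3.14, 3.14, 3.14, 3.14, 3.14].

### API

Orientations are given as a unit quaternion [x, y, z, w].
In Python, from station import get_state, grab_frame, camera_model, finish_job, grip_depth gives the robot as it stands. The module is installed in compiled form; this text tells all that it offers.
- The arm moves only by the shell command python3 -m handwheel 'ROWS' [FORCE]. ROWS is JSON, a list of rows, each an object with "delta_pos": the shift along the tool's x, y, z in cm, a list of three; "rotation": the turn, a rotation vector about the tool's x, y, z in degrees, a list of three; "fingers": the opening, from 0 (shut) to 1 (fully open). In form: [{"delta_pos": [x, y, z], "rotation": [ax, ay, az], "fingers": fingers}, ...]. A call has 1 to 5 rows; each row is the pose to reach, as a shift and turn from the pose commanded when the call began, along the tool's axes at that moment; what a row does not reach only later rows make up. A row lasts 1/12 s, in which the tool goes at most 41.7 mm and 7.16 degrees, less where a joint would pass 70% of its speed; a pose out of reach is approached as far as the arm can. A call with a gripper value outside its range is refused whole. The fingers move at their own pace and stop on an object; FORCE is the grip in N (left out, the last holds). Time passes only in rows, so rows that repeat a pose let the fingers close. It gives the time, the measured TCP pose, the force and the opening at its end, in the units of the state.
- get_state(): the state, without advancing time (a new reading comes with each control period).
- grab_frame(name): name is "scene" or "top" or "wrist"; returns the picture (420x560x3 uint8, red, green, blue); there is no depth.
- camera_model(name): a dict with "mtx" (3x3 intrinsics, pixels), "R" (3x3) and "t" (3): a world point X has camera coordinates R X + t. Camera axes: x right, y down, z forward; pixel columns grow to the right and rows downward; lengths in m; the calibration is good to about 2 mm. A picture is of the moment at which its call begins: read the wrist's pose just before it. camera_model takes no time and is no camera call; for the wrist camera it gives the pose at the moment of the call.
- finish_job(): hands the job in, once; it reports no verdict.
The state is a dict: "t": time; "joints": joint angles; "joint_vel": joint speeds; "joint_efforts": joint torques, N m; "ee_pos": TCP position; "orientation": TCP orientation; "force": force on the tool from outside, world axes, zero at the start; "ft_torque": the same for the moment, N m; "opening": finger opening in m.
Only numpy, scipy, OpenCV 4.12 (cv2) and the standard library are available. Lean on these libraries where they do the work, as an engineer would, in place of code of your own. Each camera call takes 0.05 s, during which the arm holds its last target.

## Working session

There is one attempt and no reset: what is moved stays moved. The work goes in short steps, Python scripts to look and compute and a shell command to move; the robot and the scene stay as the last step left them, time stands still between calls to the robot, and variables do not carry over. Pictures are saved under pics/ and viewed, and the job is handed in when it is done.

```bash
mkdir -p pics
python3 - <<'E'
from station import *
import cv2
s=get_state();print(s)
print(grip_depth if not callable(grip_depth) else grip_depth())
for n in ["scene","top","wrist"]:
    m=camera_model(n);print(n,m)
    cv2.imwrite(f"pics/{n}0.png",cv2.cvtColor(grab_frame(n),cv2.COLOR_RGB2BGR))
E
```

```text
{'t': 0.0, 'joints': array([-1.1648903 ,  0.32178964, -0.07012229,  1.45165909,  0.02263711,
        1.37078387, -0.05692655]), 'joint_vel': array([ 0.00068168,  0.00093663, -0.00162315, -0.00028464, -0.00020145,
       -0.00148209, -0.00013486]), 'joint_efforts': array([-4.71250473e-05, -4.93588614e+01, -3.82121494e-01, -3.14341843e+01,
        1.30335530e-02,  1.14660402e-02, -1.66182605e-05]), 'ee_pos': array([0.24804287, 0.60024351, 0.23025345]), 'orientation': array([ 1.94629360e-01,  9.80876422e-01, -9.18298730e-04, -1.20091380e-04]), 'force': array([-0.24824244,  0.13913576,  0.70825818]), 'ft_torque': array([ 0.03501238, -0.04958532,  0.03458085]), 'opening': 0.08531128606703313}
0.0187
scene {'mtx': array([[464.57388344,   0.        , 276.42121342],
       [  0.        , 464.57388344, 211.42207037],
       [  0.        ,   0.        ,   1.        ]]), 'R': array([[ 0.86233992, -0.50632265, -0.00268996],
       [-0.47741938, -0.81132107, -0.33738533],
       [ 0.16864341,  0.29222508, -0.94136279]]), 't': array([-0.48167605,  0.38100178,  1.15891391])}
top {'mtx': array([[394.97210865,   0.        , 282.82873045],
       [  0.        , 394.97210865, 207.1107944 ],
       [  0.        ,   0.        ,   1.        ]]), 'R': array([[-0.01557898, -0.99983139, -0.00972044],
       [-0.99746752,  0.01621541, -0.06925029],
       [ 0.06939624,  0.00861697, -0.99755196]]), 't': array([0.05190057, 0.58794426, 1.2140741 ])}
wrist {'mtx': array([[330.69963591,   0.        , 281.89530735],
       [  0.        , 330.69963591, 216.35154057],
       [  0.        ,   0.        ,   1.        ]]), 'R': array([[ 3.81937375e-01,  9.24187911e-01, -7.40133730e-04],
       [ 8.85310447e-01, -3.65640489e-01,  2.87284606e-01],
       [ 2.65234337e-01, -1.10379976e-01, -9.57844981e-01]]), 't': array([-0.64984893, -0.03745666,  0.37876112])}
```

View pics/scene0.png

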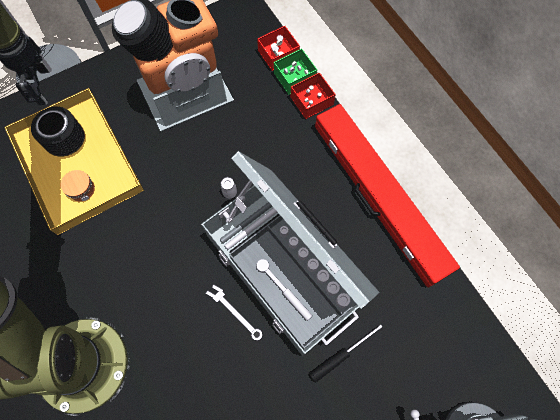

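View pics/top0.png

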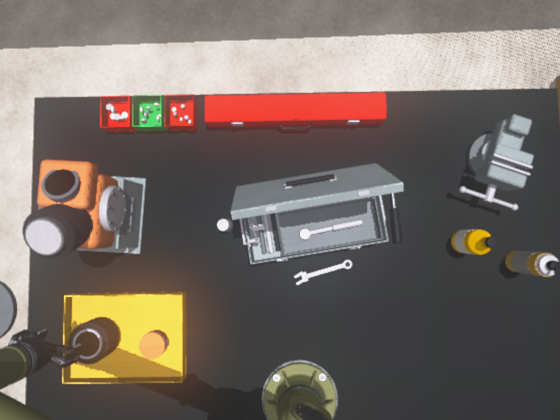

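View pics/wrist0.png

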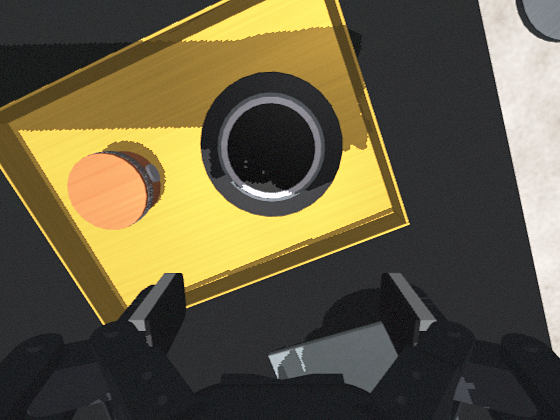

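Run:
```python
import cv2
a=cv2.imread("pics/top0.png")[150:290,200:420];cv2.imwrite("pics/top0z.png",cv2.resize(a,None,fx=3.6,fy=3.6,interpolation=cv2.INTER_CUBIC))
a=cv2.imread("pics/scene0.png")[140:390,190:400];cv2.imwrite("pics/scene0z.png",cv2.resize(a,None,fx=2.4,fy=2.4,interpolation=cv2.INTER_CUBIC))
```

```text
(no output)
```

View pics/top0z.png

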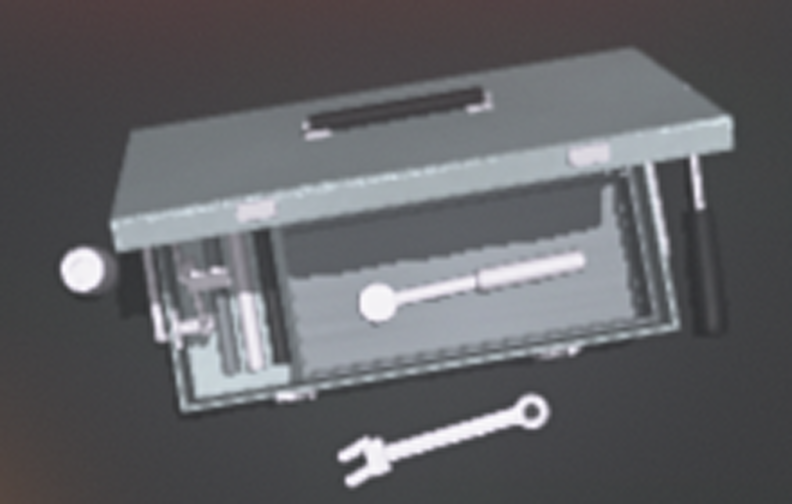

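View pics/scene0z.png

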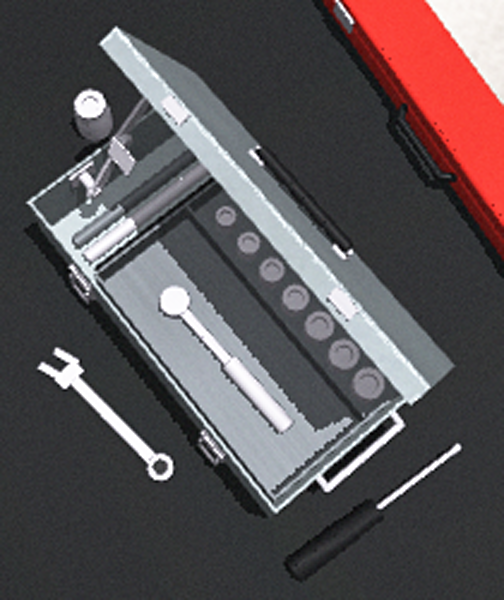

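```bash
cat > h.py <<'E'
import numpy as np
from station import *
from scipy.spatial.transform import Rotation as Ro
def proj(n,X,m=None):
    m=m or camera_model(n); c=m["R"]@np.asarray(X,float)+m["t"]; p=m["mtx"]@c; return p[:2]/p[2]
def W(p,c):
    x,y,a=p; C,S=np.cos(a),np.sin(a); return np.array([x+C*c[0]-S*c[1],y+S*c[0]+C*c[1],c[2]])
E
cat > fit.py <<'E'
from h import *
from scipy.optimize import least_squares
M={n:camera_model(n) for n in("top","scene")}
t=lambda u,v:(200+u/3.6-.36,150+v/3.6-.36)
s=lambda u,v:(190+u/2.4-.3,140+v/2.4-.3)
O=[("top",(-.11,.2,.115),t(183,410)),("top",(-.11,-.2,.115),t(678,327)),("top",(.032,.205,.330),t(113,222)),("top",(.032,-.205,.330),t(733,118)),
("scene",(-.11,.2,.115),s(28,203)),("scene",(-.11,-.2,.115),s(275,513)),("scene",(.032,.205,.330),s(115,27))]
f=lambda p:np.concatenate([proj(n,W(p,c),M[n])-uv for n,c,uv in O])
r=least_squares(f,[.6,0,0.1]);print(r.x,r.fun.round(1))
p=r.x
for nm,c in dict(plate=(-.013,.16,.168),sock=(0,0,0),edgeL=(.032,.205,.33),edgeR=(.032,-.205,.33),hinge=(.113,0,.115)).items():
    w=W(p,c);print(nm,w.round(4),t and [((proj("top",w,M["top"])-(200,150))*3.6).round(), ((proj("scene",w,M["scene"])-(190,140))*2.4).round()])
E
python3 fit.py
```

```text
[ 0.55901277 -0.04515253  0.1508629 ] [ 0.3  0.6  0.6  0.4 -0.4 -0.2 -0.1 -0.4 -0.4 -0.4  0.1  0.2  0.3 -0.2]
plate [0.5221 0.1111 0.168 ] [array([208., 281.]), array([120., 156.])]
sock [ 0.559  -0.0452  0.    ] [array([398., 239.]), array([228., 307.])]
edgeL [0.5598 0.1623 0.33  ] [array([110., 220.]), array([115.,  26.])]
edgeR [ 0.6215 -0.243   0.33  ] [array([731., 115.]), array([430., 386.])]
hinge [ 0.6707 -0.0282  0.115 ] [array([383.,  95.]), array([314., 215.])]
```

```bash
cat >> h.py <<'E'
P=np.array([ 0.55901277,-0.04515253,0.1508629])
def orient(tilt,yawoff=0):
    # tool x = chest +y, z forward-down at tilt from vertical
    t=np.radians(tilt); z=np.array([np.sin(t),0,-np.cos(t)]); x=np.array([0,1,0.]); y=np.cross(z,x)
    return Ro.from_euler('z',P[2]+np.radians(yawoff))*Ro.from_matrix(np.c_[x,y,z])
def go(c,R,s=None):
    s=s or get_state(); w=W(P,c); R0=Ro.from_quat(s["orientation"])
    print("target",w.round(3),"dpos cm",(R0.inv().apply(w-s["ee_pos"])*100).round(2),"rot deg",np.degrees((R0.inv()*R).as_rotvec()).round(1))
def where():
    s=get_state(); c,S_=np.cos(P[2]),np.sin(P[2]); d=s["ee_pos"]-[P[0],P[1],0]
    Rc=Ro.from_euler('z',-P[2]);print("t",round(s["t"],2),"chest",Rc.apply(d).round(4),"F chest",Rc.apply(s["force"]).round(1),"z",Rc.apply(Ro.from_quat(s["orientation"]).as_matrix()[:,2]).round(3),"x",Rc.apply(Ro.from_quat(s["orientation"]).as_matrix()[:,0]).round(3),"j",s["joints"].round(2))
E
python3 -m handwheel '[{"delta_pos":[0,0,-4],"rotation":[0,0,0],"fingers":0},{"delta_pos":[0,0,-8],"rotation":[0,0,0],"fingers":0},{"delta_pos":[0,0,-12],"rotation":[0,0,0],"fingers":0},{"delta_pos":[0,0,-15],"rotation":[0,0,0],"fingers":0}]' 40
python3 -c "
from h import *
where();go((-.10,.16,.36),orient(40))"
```

```text
t: 0.48
ee_pos: [0.2483, 0.6008, 0.3848]
orientation: [0.195, 0.981, 0.001, 0.0]
force: [-0.1, 1.2, -0.6]
opening: 0.0385
t 0.48 chest [-0.2101  0.6854  0.3848] F chest [ 0.1  1.2 -0.6] z [ 0.001  0.002 -1.   ] x [-0.856  0.516  0.   ] j [-1.17  0.3  -0.06  1.18  0.02  1.66 -0.05]
target [0.436 0.098 0.36 ] dpos cm [-36.56 -39.31   2.37] rot deg [-36.2 -20.6  56.4]
```

```bash
python3 -m handwheel '[{"delta_pos":[-16,-16,0],"rotation":[-16,-9,25],"fingers":0},{"delta_pos":[-16,-16,0],"rotation":[-16,-9,25],"fingers":0},{"delta_pos":[-16,-16,0],"rotation":[-16,-9,25],"fingers":0},{"delta_pos":[-16,-16,0],"rotation":[-16,-9,25],"fingers":0},{"delta_pos":[-16,-16,0],"rotation":[-16,-9,25],"fingers":0}]'
python3 -c "
from h import *
where();go((-.10,.16,.36),orient(40))"
```

```text
t: 0.9
ee_pos: [0.3269, 0.4065, 0.3809]
orientation: [0.4, 0.903, 0.121, 0.104]
force: [0.8, -0.3, 1.0]
opening: 0.0002
t 0.9 chest [-0.1616  0.4814  0.3809] F chest [ 0.8 -0.4  1. ] z [ 0.301  0.092 -0.949] x [-0.539  0.837 -0.09 ] j [-1.09 -0.2   0.02  1.74  0.19  1.34 -0.36]
target [0.436 0.098 0.36 ] dpos cm [-30.05 -13.12   0.88] rot deg [-20.3 -11.5  31.3]
```

```bash
cat >> h.py <<'E'
D=np.array([np.cos(np.radians(32)),0,-np.sin(np.radians(32))])
def plate_pose(tilt,yaw,back):
    t,a=np.radians([tilt,yaw]); z=np.array([np.sin(t)*np.cos(a),np.sin(t)*np.sin(a),-np.cos(t)])
    x=np.cross(D,z);x/=np.linalg.norm(x); x*=np.sign(x[1]); y=np.cross(z,x); Rc=np.c_[x,y,z]
    off=y*np.sign(y@D)*.008
    tcp=np.array([-.013,.16,.168])-D*back-off
    print("chest tcp",tcp.round(3),"axes",Rc.round(2).tolist())
    return tcp,Ro.from_euler('z',P[2])*Ro.from_matrix(Rc)
E
python3 -c "
from h import *
go(*plate_pose(38,-42,.10))"
```

```text
chest tcp [-0.104  0.156  0.22 ] axes [[-0.37, 0.81, 0.46], [0.72, 0.56, -0.41], [-0.59, 0.18, -0.79]]
target [0.433 0.093 0.22 ] dpos cm [-28.93 -17.93  14.04] rot deg [  6.9 -31.3  -2.9]
```

```bash
python3 -m handwheel '[{"delta_pos":[-29,-18,8],"rotation":[7,-31,-3],"fingers":0},{"delta_pos":[-29,-18,8],"rotation":[7,-31,-3],"fingers":0},{"delta_pos":[-29,-18,8],"rotation":[7,-31,-3],"fingers":0},{"delta_pos":[-29,-18,8],"rotation":[7,-31,-3],"fingers":0},{"delta_pos":[-29,-18,8],"rotation":[7,-31,-3],"fingers":0}]'
python3 -c "
from h import *
where();go(*plate_pose(38,-42,.10))"
```

```text
t: 1.32
ee_pos: [0.38, 0.2168, 0.3183]
orientation: [0.396, 0.859, -0.05, 0.321]
force: [-0.6, 0.2, -1.4]
opening: -0.0002
t 1.32 chest [-0.1376  0.2859  0.3183] F chest [-0.6  0.3 -1.4] z [ 0.456 -0.413 -0.789] x [-0.377  0.713 -0.591] j [-1.04 -0.24 -0.07  2.01  0.64  1.48 -0.49]
chest tcp [-0.104  0.156  0.22 ] axes [[-0.37, 0.81, 0.46], [0.72, 0.56, -0.41], [-0.59, 0.18, -0.79]]
target [0.433 0.093 0.22 ] dpos cm [-4.71 -6.38 14.69] rot deg [-0.1 -0.   0.6]
```

```bash
python3 -m handwheel '[{"delta_pos":[-2,-3,5],"rotation":[0,0,0],"fingers":0},{"delta_pos":[-4,-5,9],"rotation":[0,0,0],"fingers":0},{"delta_pos":[-4.7,-6.4,13],"rotation":[0,0,0],"fingers":0},{"delta_pos":[-4.7,-6.4,14.7],"rotation":[0,0,0],"fingers":0},{"delta_pos":[-4.7,-6.4,14.7],"rotation":[0,0,0],"fingers":0}]'
python3 - <<'E'
from h import *
import cv2
where();go(*plate_pose(38,-42,.10))
for n in ["wrist","scene","top"]:
    cv2.imwrite(f"pics/{n}1.png",cv2.cvtColor(grab_frame(n),cv2.COLOR_RGB2BGR))
a=cv2.imread("pics/top1.png")[150:290,200:420];b=cv2.imread("pics/scene1.png")[120:300,160:380]
cv2.imwrite("pics/c1.png",np.vstack([cv2.resize(a,(560,280)),cv2.resize(b,(560,320))]))
E
```

```text
t: 1.73
ee_pos: [0.4357, 0.0914, 0.2135]
orientation: [0.401, 0.858, -0.054, 0.317]
force: [-0.8, -0.5, -1.0]
opening: 0.0004
t 1.73 chest [-0.1014  0.1535  0.2135] F chest [-0.9 -0.4 -1. ] z [ 0.444 -0.418 -0.793] x [-0.374  0.718 -0.588] j [-0.59 -0.3  -0.16  2.26  0.67  1.12 -0.34]
chest tcp [-0.104  0.156  0.22 ] axes [[-0.37, 0.81, 0.46], [0.72, 0.56, -0.41], [-0.59, 0.18, -0.79]]
target [0.433 0.093 0.22 ] dpos cm [-0.1  -0.03 -0.69] rot deg [-0.9 -0.2  0.3]
```

View pics/wrist1.png

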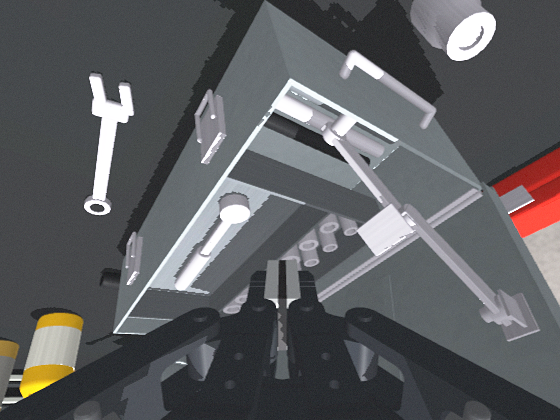

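View pics/c1.png

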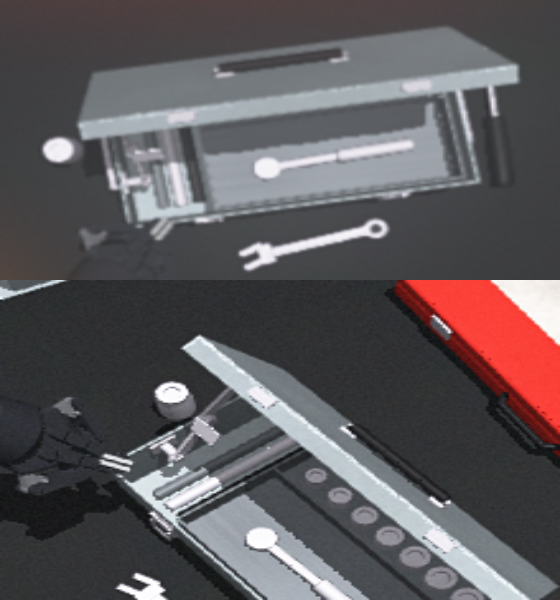

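Run:
```python
from h import *
for n in ("wrist","scene","top"): print(n,proj(n,W(P,(-.013,.16,.168))).round(1))
go(*plate_pose(38,-42,.03));go(*plate_pose(38,-42,.005));print(get_state()["joints"])
```

```text
wrist [374.1 228.8]
scene [239.9 205.2]
top [257.7 228. ]
chest tcp [-0.045  0.156  0.182] axes [[-0.37, 0.81, 0.46], [0.72, 0.56, -0.41], [-0.59, 0.18, -0.79]]
target [0.491 0.102 0.182] dpos cm [-0.14  3.88  5.22] rot deg [-0.6 -0.2  0.2]
chest tcp [-0.024  0.156  0.169] axes [[-0.37, 0.81, 0.46], [0.72, 0.56, -0.41], [-0.59, 0.18, -0.79]]
target [0.512 0.105 0.169] dpos cm [-0.15  5.39  7.21] rot deg [-0.6 -0.2  0.2]
[-0.59719006 -0.30063663 -0.16114318  2.25902662  0.66811064  1.11923563
 -0.33989344]
```

```bash
python3 -m handwheel '[{"delta_pos":[0,1.6,2.1],"rotation":[0,0,0],"fingers":0},{"delta_pos":[0,3.2,4.2],"rotation":[0,0,0],"fingers":0},{"delta_pos":[0,3.9,5.2],"rotation":[0,0,0],"fingers":0},{"delta_pos":[0,4.2,5.6],"rotation":[0,0,0],"fingers":0}]'
python3 - <<'E'
from h import *
import cv2
where();go(*plate_pose(38,-42,.0))
for n in ["wrist","scene","top"]:
    print(n,proj(n,W(P,(-.013,.16,.168))).round(1),proj(n,get_state()["ee_pos"]).round(1))
    cv2.imwrite(f"pics/{n}2.png",cv2.cvtColor(grab_frame(n),cv2.COLOR_RGB2BGR))
a=cv2.imread("pics/wrist2.png")[130:350,180:480];b=cv2.imread("pics/scene2.png")[160:240,180:300]
cv2.imwrite("pics/c2.png",np.hstack([cv2.resize(a,(400,293)),cv2.resize(b,(400,293),interpolation=cv2.INTER_CUBIC)]))
E
```

```text
t: 2.22
ee_pos: [0.4964, 0.1075, 0.1804]
orientation: [0.399, 0.858, -0.05, 0.319]
force: [-0.9, -0.3, -0.3]
opening: 0.0004
t 2.22 chest [-0.039   0.1604  0.1804] F chest [-1.  -0.2 -0.3] z [ 0.451 -0.412 -0.792] x [-0.375  0.717 -0.587] j [-0.57 -0.13 -0.13  2.2   0.75  1.   -0.39]
chest tcp [-0.019  0.156  0.167] axes [[-0.37, 0.81, 0.46], [0.72, 0.56, -0.41], [-0.59, 0.18, -0.79]]
target [0.516 0.106 0.167] dpos cm [-0.27  1.08  2.17] rot deg [-0.4 -0.2  0.3]
wrist [315.6 263.3] [280.8 277.3]
scene [239.9 205.2] [230.7 209.8]
top [257.7 228. ] [258.9 237.7]
```

View pics/c2.png

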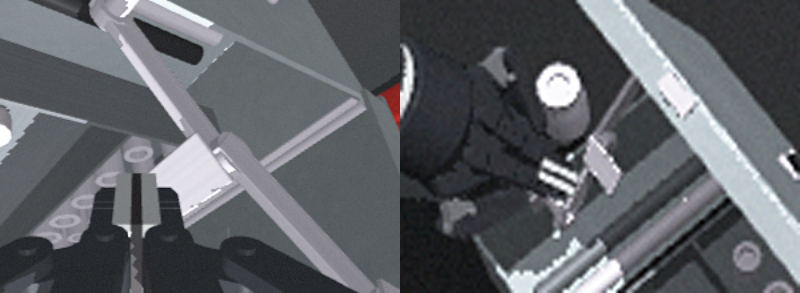

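```bash
python3 -m handwheel '[{"delta_pos":[-0.1,0.4,0.7],"rotation":[0,0,0],"fingers":0},{"delta_pos":[-0.1,0.8,1.3],"rotation":[0,0,0],"fingers":0},{"delta_pos":[-0.2,1.1,1.7],"rotation":[0,0,0],"fingers":0},{"delta_pos":[-0.2,1.3,2.1],"rotation":[0,0,0],"fingers":0},{"delta_pos":[-0.2,1.4,2.3],"rotation":[0,0,0],"fingers":0}]'
python3 -c "
from h import *
where();go(*plate_pose(38,-42,-.022))"
```

```text
t: 2.78
ee_pos: [0.5183, 0.1058, 0.1653]
orientation: [0.399, 0.858, -0.051, 0.319]
force: [0.3, -0.1, 0.6]
opening: 0.0003
t 2.78 chest [-0.0175  0.1554  0.1653] F chest [ 0.3 -0.2  0.6] z [ 0.45  -0.414 -0.791] x [-0.374  0.717 -0.588] j [-0.55 -0.07 -0.11  2.18  0.78  0.96 -0.4 ]
chest tcp [-0.001  0.156  0.155] axes [[-0.37, 0.81, 0.46], [0.72, 0.56, -0.41], [-0.59, 0.18, -0.79]]
target [0.535 0.108 0.155] dpos cm [-0.    1.19  1.57] rot deg [-0.5 -0.2  0.3]
```

```bash
python3 -m handwheel '[{"delta_pos":[0,0.2,0.25],"rotation":[0,0,0],"fingers":0},{"delta_pos":[0,0.4,0.5],"rotation":[0,0,0],"fingers":0},{"delta_pos":[0,0.5,0.7],"rotation":[0,0,0],"fingers":0}]'
python3 - <<'E'
from h import *
import cv2
where()
for n in ["wrist","scene"]:
    cv2.imwrite(f"pics/{n}3.png",cv2.cvtColor(grab_frame(n),cv2.COLOR_RGB2BGR))
a=cv2.imread("pics/wrist3.png")[130:350,180:480];b=cv2.imread("pics/scene3.png")[160:240,180:300]
cv2.imwrite("pics/c3.png",np.hstack([cv2.resize(a,(400,293)),cv2.resize(b,(400,293),interpolation=cv2.INTER_CUBIC)]))
E
```

```text
t: 3.03
ee_pos: [0.5253, 0.1069, 0.1616]
orientation: [0.399, 0.858, -0.051, 0.319]
force: [-4.6, -0.5, 6.2]
opening: 0.0001
t 3.03 chest [-0.0104  0.1554  0.1616] F chest [-4.7  0.2  6.2] z [ 0.45  -0.415 -0.791] x [-0.373  0.717 -0.588] j [-0.55 -0.05 -0.11  2.17  0.79  0.95 -0.41]
```

View pics/c3.png

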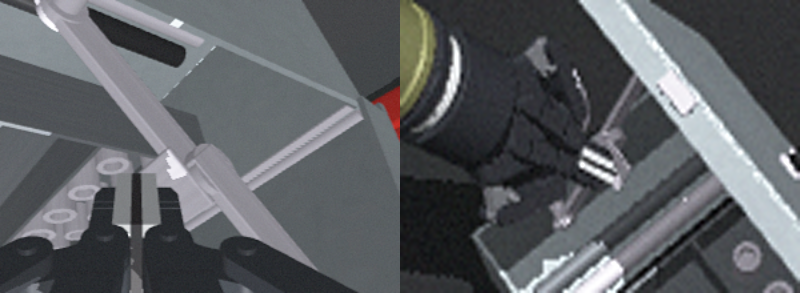

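```bash
python3 -m handwheel '[{"delta_pos":[0,0.2,0.3],"rotation":[0,0,0],"fingers":0},{"delta_pos":[0,0.4,0.6],"rotation":[0,0,0],"fingers":0},{"delta_pos":[0,0.6,0.9],"rotation":[0,0,0],"fingers":0},{"delta_pos":[0,0.7,1.1],"rotation":[0,0,0],"fingers":0}]'
python3 -c "
from h import *
where()"
python3 -m handwheel '[{"delta_pos":[0,0.15,0.25],"rotation":[0,0,0],"fingers":0},{"delta_pos":[0,0.3,0.5],"rotation":[0,0,0],"fingers":0},{"delta_pos":[0,0.45,0.75],"rotation":[0,0,0],"fingers":0},{"delta_pos":[0,0.5,0.9],"rotation":[0,0,0],"fingers":0}]'
python3 - <<'E'
from h import *
import cv2
where()
for n in ["wrist","scene"]:
    cv2.imwrite(f"pics/{n}4.png",cv2.cvtColor(grab_frame(n),cv2.COLOR_RGB2BGR))
a=cv2.imread("pics/wrist4.png")[130:350,180:480];b=cv2.imread("pics/scene4.png")[160:240,180:300]
cv2.imwrite("pics/c4.png",np.hstack([cv2.resize(a,(400,293)),cv2.resize(b,(400,293),interpolation=cv2.INTER_CUBIC)]))
E
```

```text
t: 3.47
ee_pos: [0.5361, 0.1084, 0.1545]
orientation: [0.399, 0.858, -0.05, 0.32]
force: [-6.5, 0.9, 7.8]
opening: -0.0001
t 3.47 chest [0.0004 0.1552 0.1545] F chest [-6.3  1.9  7.8] z [ 0.451 -0.414 -0.791] x [-0.373  0.717 -0.588] j [-0.54 -0.02 -0.1   2.16  0.8   0.93 -0.42]
t: 3.8
ee_pos: [0.5435, 0.1094, 0.1477]
orientation: [0.399, 0.858, -0.05, 0.319]
force: [-10.4, 3.3, 9.9]
opening: -0.0002
t 3.8 chest [0.0079 0.1551 0.1477] F chest [-9.8  4.8  9.9] z [ 0.45  -0.413 -0.791] x [-0.374  0.717 -0.588] j [-0.54  0.01 -0.1   2.15  0.81  0.91 -0.43]
```

View pics/c4.png

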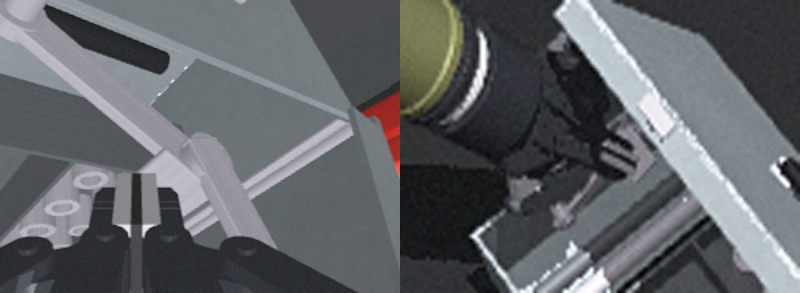

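```bash
python3 -m handwheel '[{"delta_pos":[0,-0.6,-0.8],"rotation":[0,0,0],"fingers":0},{"delta_pos":[0,-1.8,-2.4],"rotation":[0,0,0],"fingers":0},{"delta_pos":[0,-3.4,-4.6],"rotation":[0,0,0],"fingers":0},{"delta_pos":[0,-4,-6],"rotation":[0,0,0],"fingers":0}]'
python3 - <<'E'
from h import *
import cv2
where()
for n in ["wrist","scene","top"]:
    cv2.imwrite(f"pics/{n}5.png",cv2.cvtColor(grab_frame(n),cv2.COLOR_RGB2BGR))
a=cv2.imread("pics/top5.png")[150:290,200:420]
b=cv2.imread("pics/scene5.png")[140:390,190:400]
cv2.imwrite("pics/c5.png",np.hstack([cv2.resize(cv2.imread("pics/wrist5.png"),(400,300)),cv2.resize(a,(400,255))[:]if 0 else cv2.resize(a,(400,300))]))
cv2.imwrite("pics/scene5z.png",cv2.resize(b,None,fx=2.4,fy=2.4,interpolation=cv2.INTER_CUBIC))
E
```

```text
t: 4.23
ee_pos: [0.4828, 0.1007, 0.1882]
orientation: [0.399, 0.858, -0.051, 0.319]
force: [0.3, -0.1, -0.2]
opening: 0.0002
t 4.23 chest [-0.0535  0.1557  0.1882] F chest [ 0.3 -0.1 -0.2] z [ 0.449 -0.414 -0.792] x [-0.374  0.717 -0.588] j [-0.57 -0.17 -0.13  2.22  0.73  1.02 -0.37]
```

View pics/c5.png

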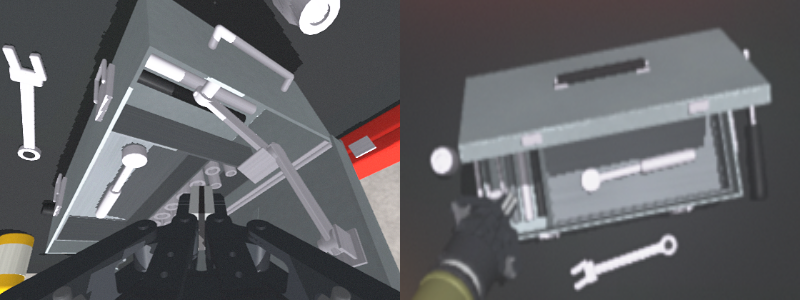

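View pics/scene5z.png

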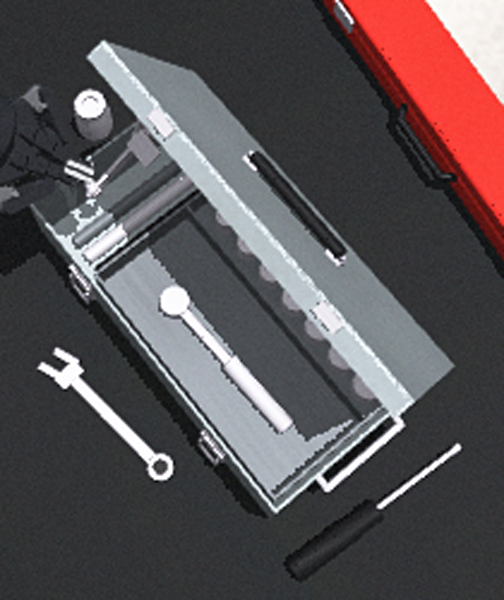

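Run:
```python
from h import *
def edge(th,y): # th deg above level
    a=np.radians(th); return (.113-.229*np.cos(a)+.005*np.sin(a), y, .115+.229*np.sin(a)+.005*np.cos(a))
for th in (68,66,64,62,60,58):
    print(th,np.round(edge(th,0),3),[((proj("scene",W(P,edge(th,y)))-(190,140))*2.4).round() for y in(.205,-.205)],[proj("top",W(P,edge(th,y))).round(1) for y in(.205,-.205)])
go((-.10,.13,.40),orient(0)); go((-.11,.15,.26),orient(20,-20))
```

```text
68 [0.032 0.    0.329] [array([115.,  26.]), array([430., 387.])] [array([230.7, 211.2]), array([403. , 182.2])]
66 [0.024 0.    0.326] [array([109.,  33.]), array([422., 393.])] [array([231.3, 214.3]), array([403.2, 185.4])]
64 [0.017 0.    0.323] [array([102.,  39.]), array([415., 400.])] [array([232. , 217.5]), array([403.4, 188.6])]
62 [0.01 0.   0.32] [array([96., 45.]), array([408., 406.])] [array([232.7, 220.5]), array([403.6, 191.8])]
60 [0.003 0.    0.316] [array([90., 52.]), array([400., 412.])] [array([233.4, 223.5]), array([403.7, 194.9])]
58 [-0.004  0.     0.312] [array([85., 58.]), array([393., 419.])] [array([234.1, 226.5]), array([403.7, 197.9])]
target [0.441 0.068 0.4  ] dpos cm [-12.51  -1.85 -17.8 ] rot deg [20.2 32.4 30.3]
target [0.428 0.087 0.26 ] dpos cm [-2.47 -3.93 -8.  ] rot deg [ 7.7 19.8 53.4]
```

```bash
python3 -m handwheel '[{"delta_pos":[-1,-2.5,-3],"rotation":[4,6,6],"fingers":0},{"delta_pos":[-3,-3.5,-6.5],"rotation":[8,13,12],"fingers":0},{"delta_pos":[-6,-3,-10],"rotation":[12,20,18],"fingers":0},{"delta_pos":[-9,-2.5,-14],"rotation":[16,26,24],"fingers":0},{"delta_pos":[-12.5,-1.9,-17.8],"rotation":[20,32,30],"fingers":0}]'
python3 -c "
from h import *
where();go((-.10,.13,.40),orient(0));go((.13,.0,.41),orient(0))"
```

```text
t: 4.8
ee_pos: [0.4402, 0.0703, 0.3779]
orientation: [0.595, 0.799, -0.013, 0.085]
force: [0.9, 0.3, -0.0]
opening: 0.0002
t 4.8 chest [-0.1001  0.132   0.3779] F chest [ 1.   0.2 -0. ] z [ 0.1   -0.138 -0.985] x [-0.131  0.98  -0.151] j [-0.48 -0.22  0.11  1.74  0.18  1.56 -0.08]
target [0.441 0.068 0.4  ] dpos cm [-0.53  0.16 -2.15] rot deg [5.2 8.3 7.9]
target [ 0.688 -0.026  0.41 ] dpos cm [-16.43  21.05   0.96] rot deg [5.2 8.3 7.9]
```

```bash
python3 -m handwheel '[{"delta_pos":[-1,0.5,-3],"rotation":[5,8,8],"fingers":0},{"delta_pos":[-5,4,-2],"rotation":[5,8,8],"fingers":0},{"delta_pos":[-8,8,-1],"rotation":[5,8,8],"fingers":0},{"delta_pos":[-11,12,-1],"rotation":[5,8,8],"fingers":0},{"delta_pos":[-14,16,0],"rotation":[5,8,8],"fingers":0}]'
python3 -m handwheel '[{"delta_pos":[-2.2,4,0.5],"rotation":[0,0,0],"fingers":0},{"delta_pos":[-2.4,5.5,0.5],"rotation":[0,0,0],"fingers":0},{"delta_pos":[-2.4,5.5,0.5],"rotation":[0,0,0],"fingers":0}]'
python3 -c "
from h import *
where();go((.09,.0,.295),orient(0))"
```

```text
t: 5.22
ee_pos: [0.5979, -0.004, 0.4091]
orientation: [0.652, 0.758, -0.002, 0.006]
force: [-0.6, 0.2, 0.0]
opening: -0.0002
t: 5.47
ee_pos: [0.6569, -0.0192, 0.3996]
orientation: [0.653, 0.758, -0.005, 0.005]
force: [0.2, 0.9, -0.5]
opening: 0.0001
t 5.47 chest [0.1007 0.0109 0.3996] F chest [ 0.3  0.9 -0.5] z [-0.002 -0.013 -1.   ] x [ 0.002  1.    -0.013] j [-0.28  0.33  0.37  1.13 -0.1   1.7   0.21]
target [ 0.648 -0.032  0.295] dpos cm [-0.96 -1.05 10.48] rot deg [-0.1  0.8 -0.1]
```

```bash
python3 -m handwheel '[{"delta_pos":[0,-0.5,3.5],"rotation":[0,0,0],"fingers":0},{"delta_pos":[0,-1,7],"rotation":[0,0,0],"fingers":0},{"delta_pos":[0,-1.5,10],"rotation":[0,0,0],"fingers":0},{"delta_pos":[0,-2.5,10.4],"rotation":[0,0,0],"fingers":0},{"delta_pos":[0,-3.5,10.4],"rotation":[0,0,0],"fingers":0}]'
python3 - <<'E'
from h import *
import cv2
where()
for n in ["wrist","scene","top"]:
    cv2.imwrite(f"pics/{n}6.png",cv2.cvtColor(grab_frame(n),cv2.COLOR_RGB2BGR))
b=cv2.imread("pics/scene6.png")[140:390,190:400]
cv2.imwrite("pics/c6.png",np.hstack([cv2.resize(cv2.imread("pics/wrist6.png"),(400,300)),cv2.resize(b,(380,452))[:300]]))
E
```

```text
t: 5.88
ee_pos: [0.6172, -0.0234, 0.2965]
orientation: [0.651, 0.759, -0.004, 0.003]
force: [0.0, -0.2, 1.2]
opening: -0.0001
t 5.88 chest [0.0608 0.0127 0.2965] F chest [ 0.  -0.2  1.2] z [-0.003 -0.01  -1.   ] x [-0.002  1.    -0.01 ] j [-0.3   0.23  0.36  1.45 -0.07  1.48  0.2 ]
```

View pics/c6.png

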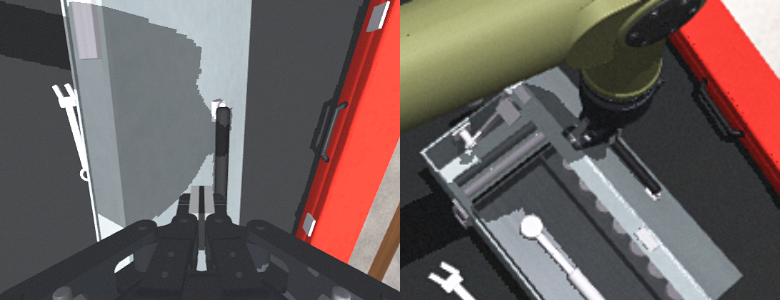

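```bash
cat >> h.py <<'E'
def tab(ths,r=.20,half=.013,extra=0):
    s=get_state();c=Ro.from_euler('z',-P[2]).apply(s["ee_pos"]-[P[0],P[1],0])
    R0=(Ro.from_euler('z',-P[2])*Ro.from_quat(s["orientation"]))
    for th in ths:
        a=np.radians(th); T=np.array([.113-r*np.cos(a)+.005*np.sin(a)+half,c[1],.115+r*np.sin(a)+.005*np.cos(a)])
        print(th,T.round(4),(R0.inv().apply(T-c)*100).round(2))
E
python3 -c "
from h import *
tab([66,64,62,60,58,56,54])"
```

```text
66 [0.0492 0.0121 0.2997] [ 0.   -1.35  0.12]
64 [0.0428 0.0121 0.297 ] [ 0.01 -1.99  0.39]
62 [0.0365 0.0121 0.2939] [ 0.01 -2.62  0.69]
60 [0.0303 0.0121 0.2907] [ 0.01 -3.24  1.01]
58 [0.0243 0.0121 0.2873] [ 0.02 -3.85  1.35]
56 [0.0183 0.0121 0.2836] [ 0.02 -4.45  1.72]
54 [0.0125 0.0121 0.2797] [ 0.03 -5.03  2.1 ]
```

```bash
python3 -m handwheel '[{"delta_pos":[0,-0.8,0.1],"rotation":[0,0,0],"fingers":0},{"delta_pos":[0,-1.35,0.2],"rotation":[0,0,0],"fingers":0},{"delta_pos":[0,-1.7,0.3],"rotation":[0,0,0],"fingers":0},{"delta_pos":[0,-2,0.4],"rotation":[0,0,0],"fingers":0},{"delta_pos":[0,-2.3,0.55],"rotation":[0,0,0],"fingers":0}]'
python3 -c "
from h import *
where();tab([62,60,58,56,54,52,50])"
```

```text
t: 6.45
ee_pos: [0.5966, -0.027, 0.2956]
orientation: [0.651, 0.759, -0.001, 0.006]
force: [0.5, -0.1, -0.4]
opening: 0.0001
t 6.45 chest [0.0399 0.0123 0.2956] F chest [ 0.5 -0.2 -0.4] z [ 0.005 -0.01  -1.   ] x [-0.002  1.    -0.01 ] j [-0.31  0.18  0.36  1.51 -0.05  1.46  0.2 ]
62 [0.0365 0.0123 0.2939] [ 0.   -0.34  0.16]
60 [0.0303 0.0123 0.2907] [ 0.01 -0.96  0.48]
58 [0.0243 0.0123 0.2873] [ 0.01 -1.57  0.82]
56 [0.0183 0.0123 0.2836] [ 0.02 -2.16  1.18]
54 [0.0125 0.0123 0.2797] [ 0.02 -2.75  1.57]
52 [0.0068 0.0123 0.2757] [ 0.03 -3.32  1.97]
50 [0.0013 0.0123 0.2714] [ 0.03 -3.87  2.39]
```

```bash
python3 -m handwheel '[{"delta_pos":[0,-0.35,0.15],"rotation":[0,0,0],"fingers":0},{"delta_pos":[0,-0.8,0.4],"rotation":[0,0,0],"fingers":0},{"delta_pos":[0,-1.25,0.65],"rotation":[0,0,0],"fingers":0},{"delta_pos":[0,-1.7,0.9],"rotation":[0,0,0],"fingers":0},{"delta_pos":[0,-2.15,1.2],"rotation":[0,0,0],"fingers":0}]'
python3 -c "
from h import *
where();tab([56,54,52,50,48,46,44])"
```

```text
t: 6.87
ee_pos: [0.578, -0.0298, 0.2856]
orientation: [0.651, 0.759, 0.001, 0.008]
force: [3.8, 0.6, 5.6]
opening: 0.0
t 6.87 chest [0.0211 0.0123 0.2856] F chest [3.8 0.  5.6] z [ 0.012 -0.011 -1.   ] x [-0.002  1.    -0.011] j [-0.32  0.14  0.35  1.58 -0.04  1.42  0.19]
56 [0.0183 0.0123 0.2836] [ 0.   -0.28  0.19]
54 [0.0125 0.0123 0.2797] [ 0.01 -0.87  0.57]
52 [0.0068 0.0123 0.2757] [ 0.01 -1.44  0.97]
50 [0.0013 0.0123 0.2714] [ 0.02 -2.    1.39]
48 [-0.0041  0.0123  0.267 ] [ 0.03 -2.54  1.83]
46 [-0.0093  0.0123  0.2623] [ 0.03 -3.07  2.29]
44 [-0.0144  0.0123  0.2575] [ 0.04 -3.58  2.76]
```

```bash
python3 -m handwheel '[{"delta_pos":[0,-0.6,0.35],"rotation":[0,0,0],"fingers":0},{"delta_pos":[0,-1.1,0.7],"rotation":[0,0,0],"fingers":0},{"delta_pos":[0,-1.6,1.1],"rotation":[0,0,0],"fingers":0},{"delta_pos":[0,-2.1,1.45],"rotation":[0,0,0],"fingers":0},{"delta_pos":[0,-2.5,1.8],"rotation":[0,0,0],"fingers":0}]'
python3 - <<'E'
from h import *
import cv2
where();tab([48,46,44,42,40,38,36])
for n in ["wrist","scene","top"]:
    cv2.imwrite(f"pics/{n}7.png",cv2.cvtColor(grab_frame(n),cv2.COLOR_RGB2BGR))
b=cv2.imread("pics/scene7.png")[140:390,190:400]
cv2.imwrite("pics/c7.png",np.hstack([cv2.resize(cv2.imread("pics/wrist7.png"),(400,300)),cv2.resize(b,(380,452))[:300]]))
E
```

```text
t: 7.28
ee_pos: [0.5519, -0.0338, 0.2667]
orientation: [0.651, 0.759, 0.0, 0.007]
force: [2.5, 1.3, 7.1]
opening: -0.0001
t 7.28 chest [-0.0053  0.0123  0.2667] F chest [2.6 0.9 7.1] z [ 0.009 -0.01  -1.   ] x [-0.002  1.    -0.01 ] j [-0.32  0.09  0.35  1.66 -0.02  1.39  0.19]
48 [-0.0041  0.0123  0.267 ] [-0.    0.12 -0.03]
46 [-0.0093  0.0123  0.2623] [ 0.01 -0.41  0.43]
44 [-0.0144  0.0123  0.2575] [ 0.01 -0.92  0.91]
42 [-0.0193  0.0123  0.2525] [ 0.02 -1.41  1.4 ]
40 [-0.024   0.0123  0.2474] [ 0.02 -1.89  1.91]
38 [-0.0285  0.0123  0.2421] [ 0.03 -2.35  2.44]
36 [-0.0329  0.0123  0.2366] [ 0.04 -2.79  2.98]
```

View pics/c7.png

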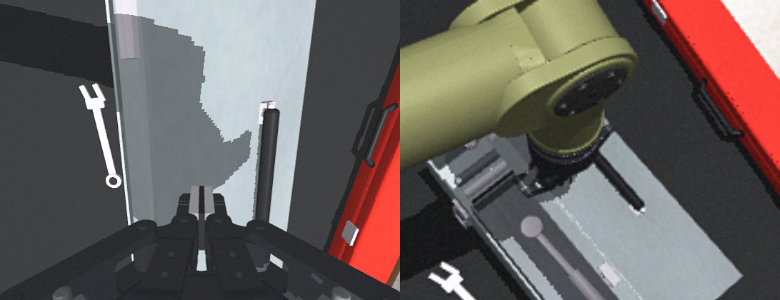

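```bash
python3 -m handwheel '[{"delta_pos":[0,-0.4,0.4],"rotation":[0,0,0],"fingers":0},{"delta_pos":[0,-0.9,0.9],"rotation":[0,0,0],"fingers":0},{"delta_pos":[0,-1.4,1.4],"rotation":[0,0,0],"fingers":0},{"delta_pos":[0,-1.9,1.9],"rotation":[0,0,0],"fingers":0},{"delta_pos":[0,-2.35,2.45],"rotation":[0,0,0],"fingers":0}]'
python3 -c "
from h import *
where();tab([38,36,34,32,30,28,26])"
```

```text
t: 7.85
ee_pos: [0.5282, -0.0378, 0.2412]
orientation: [0.651, 0.759, -0.001, 0.006]
force: [0.3, 1.2, 5.9]
opening: -0.0002
t 7.85 chest [-0.0293  0.0119  0.2412] F chest [0.5 1.1 5.9] z [ 0.006 -0.01  -1.   ] x [-0.002  1.    -0.01 ] j [-0.32  0.05  0.35  1.75 -0.01  1.34  0.18]
38 [-0.0285  0.0119  0.2421] [-0.    0.08 -0.09]
36 [-0.0329  0.0119  0.2366] [ 0.01 -0.36  0.46]
34 [-0.037   0.0119  0.231 ] [ 0.01 -0.77  1.02]
32 [-0.041   0.0119  0.2252] [ 0.02 -1.17  1.59]
30 [-0.0447  0.0119  0.2193] [ 0.02 -1.55  2.18]
28 [-0.0482  0.0119  0.2133] [ 0.03 -1.91  2.78]
26 [-0.0516  0.0119  0.2072] [ 0.04 -2.24  3.39]
```

```bash
python3 -m handwheel '[{"delta_pos":[0,-0.35,0.5],"rotation":[0,0,0],"fingers":0},{"delta_pos":[0,-0.75,1],"rotation":[0,0,0],"fingers":0},{"delta_pos":[0,-1.15,1.6],"rotation":[0,0,0],"fingers":0},{"delta_pos":[0,-1.55,2.2],"rotation":[0,0,0],"fingers":0},{"delta_pos":[0,-1.9,2.8],"rotation":[0,0,0],"fingers":0}]'
python3 -c "
from h import *
where();tab([28,26,24,22,20,18,16])"
```

```text
t: 8.27
ee_pos: [0.509, -0.041, 0.2124]
orientation: [0.651, 0.759, -0.002, 0.005]
force: [-0.5, 2.0, 4.5]
opening: 0.0001
t 8.27 chest [-0.0489  0.0116  0.2124] F chest [-0.2  2.1  4.5] z [ 0.004 -0.01  -1.   ] x [-0.002  1.    -0.01 ] j [-0.32  0.02  0.35  1.84  0.    1.28  0.18]
28 [-0.0482  0.0116  0.2133] [-0.    0.06 -0.09]
26 [-0.0516  0.0116  0.2072] [ 0.01 -0.27  0.52]
24 [-0.0547  0.0116  0.2009] [ 0.01 -0.59  1.14]
22 [-0.0576  0.0116  0.1946] [ 0.02 -0.88  1.78]
20 [-0.0602  0.0116  0.1881] [ 0.03 -1.15  2.42]
18 [-0.0627  0.0116  0.1816] [ 0.03 -1.39  3.07]
16 [-0.0649  0.0116  0.1749] [ 0.04 -1.62  3.74]
```

```bash
python3 -m handwheel '[{"delta_pos":[0,-0.25,0.5],"rotation":[0,0,0],"fingers":0},{"delta_pos":[0,-0.55,1.1],"rotation":[0,0,0],"fingers":0},{"delta_pos":[0,-0.8,1.6],"rotation":[0,0,0],"fingers":0},{"delta_pos":[0,-1,2.1],"rotation":[0,0,0],"fingers":0},{"delta_pos":[0,-1.2,2.6],"rotation":[0,0,0],"fingers":0}]'
python3 - <<'E'
from h import *
import cv2
where();tab([20,18,16,14,12,10,8,6,4])
for n in ["wrist","scene","top"]:
    cv2.imwrite(f"pics/{n}8.png",cv2.cvtColor(grab_frame(n),cv2.COLOR_RGB2BGR))
b=cv2.imread("pics/scene8.png")[140:390,190:400]
cv2.imwrite("pics/c8.png",np.hstack([cv2.resize(cv2.imread("pics/wrist8.png"),(400,300)),cv2.resize(b,(380,452))[:300]]))
E
```

```text
t: 8.68
ee_pos: [0.4971, -0.0433, 0.1857]
orientation: [0.651, 0.759, -0.002, 0.005]
force: [-0.5, 1.2, 3.3]
opening: -0.0
t 8.68 chest [-0.0609  0.0112  0.1857] F chest [-0.3  1.2  3.3] z [ 0.004 -0.01  -1.   ] x [-0.002  1.    -0.01 ] j [-0.32  0.02  0.35  1.9   0.    1.22  0.18]
20 [-0.0602  0.0112  0.1881] [-0.    0.07 -0.24]
18 [-0.0627  0.0112  0.1816] [ 0.   -0.18  0.42]
16 [-0.0649  0.0112  0.1749] [ 0.01 -0.4   1.08]
14 [-0.0668  0.0112  0.1682] [ 0.02 -0.6   1.75]
12 [-0.0686  0.0112  0.1615] [ 0.03 -0.78  2.42]
10 [-0.0701  0.0112  0.1547] [ 0.03 -0.93  3.11]
8 [-0.0714  0.0112  0.1478] [ 0.04 -1.06  3.79]
6 [-0.0724  0.0112  0.1409] [ 0.05 -1.17  4.48]
4 [-0.0732  0.0112  0.1339] [ 0.05 -1.25  5.18]
```

View pics/c8.png

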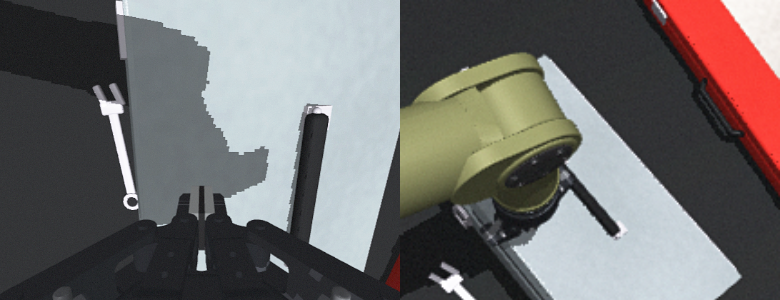

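```bash
python3 -m handwheel '[{"delta_pos":[0,-0.2,0.5],"rotation":[0,0,0],"fingers":0},{"delta_pos":[0,-0.35,0.9],"rotation":[0,0,0],"fingers":0},{"delta_pos":[0,-0.45,1.3],"rotation":[0,0,0],"fingers":0},{"delta_pos":[0,-0.6,1.7],"rotation":[0,0,0],"fingers":0},{"delta_pos":[0,-0.7,2.1],"rotation":[0,0,0],"fingers":0}]'
python3 -m handwheel '[{"delta_pos":[0,-0.1,0.4],"rotation":[0,0,0],"fingers":0},{"delta_pos":[0,-0.2,0.8],"rotation":[0,0,0],"fingers":0},{"delta_pos":[0,-0.25,1.15],"rotation":[0,0,0],"fingers":0},{"delta_pos":[0,-0.3,1.5],"rotation":[0,0,0],"fingers":0},{"delta_pos":[0,-0.35,1.8],"rotation":[0,0,0],"fingers":0}]'
python3 -c "
from h import *
where();tab([8,6,4,3,2,1,0])"
```

```text
t: 9.25
ee_pos: [0.491, -0.0448, 0.1652]
orientation: [0.651, 0.759, -0.001, 0.006]
force: [1.4, -0.4, 2.6]
opening: -0.0003
t: 9.67
ee_pos: [0.4871, -0.0454, 0.1468]
orientation: [0.651, 0.759, -0.002, 0.005]
force: [0.6, -1.3, 1.1]
opening: -0.0
t 9.67 chest [-0.0712  0.0106  0.1468] F chest [ 0.4 -1.3  1.1] z [ 0.004 -0.01  -1.   ] x [-0.002  1.    -0.01 ] j [-0.31  0.03  0.35  1.97 -0.    1.14  0.19]
8 [-0.0714  0.0106  0.1478] [-0.   -0.02 -0.1 ]
6 [-0.0724  0.0106  0.1409] [ 0.01 -0.13  0.59]
4 [-0.0732  0.0106  0.1339] [ 0.01 -0.21  1.29]
3 [-0.0735  0.0106  0.1305] [ 0.02 -0.24  1.64]
2 [-0.0737  0.0106  0.127 ] [ 0.02 -0.26  1.98]
1 [-0.0739  0.0106  0.1235] [ 0.02 -0.28  2.33]
0 [-0.074   0.0106  0.12  ] [ 0.03 -0.29  2.68]
```

```bash
python3 -m handwheel '[{"delta_pos":[0,0,0.3],"rotation":[0,0,0],"fingers":0},{"delta_pos":[0,-0.1,0.55],"rotation":[0,0,0],"fingers":0},{"delta_pos":[0,-0.15,0.8],"rotation":[0,0,0],"fingers":0},{"delta_pos":[0,-0.2,1.05],"rotation":[0,0,0],"fingers":0},{"delta_pos":[0,-0.2,1.3],"rotation":[0,0,0],"fingers":0}]'
python3 - <<'E'
from h import *
import cv2
where();tab([3,2,1,0])
for n in ["wrist","scene","top"]:
    cv2.imwrite(f"pics/{n}9.png",cv2.cvtColor(grab_frame(n),cv2.COLOR_RGB2BGR))
b=cv2.imread("pics/scene9.png")[140:390,190:400]
cv2.imwrite("pics/c9.png",np.hstack([cv2.resize(cv2.imread("pics/wrist9.png"),(400,300)),cv2.resize(b,(380,452))[:300]]))
E
```

```text
t: 10.08
ee_pos: [0.4854, -0.0456, 0.1341]
orientation: [0.651, 0.759, -0.002, 0.005]
force: [-0.4, 0.4, 1.9]
opening: 0.0003
t 10.08 chest [-0.0729  0.0107  0.1341] F chest [-0.3  0.5  1.9] z [ 0.004 -0.01  -1.   ] x [-0.002  1.    -0.01 ] j [-0.31  0.04  0.35  1.98 -0.01  1.11  0.2 ]
3 [-0.0735  0.0107  0.1305] [ 0.   -0.06  0.37]
2 [-0.0737  0.0107  0.127 ] [ 0.01 -0.09  0.72]
1 [-0.0739  0.0107  0.1235] [ 0.01 -0.11  1.07]
0 [-0.074   0.0107  0.12  ] [ 0.01 -0.12  1.41]
```

View pics/c9.png

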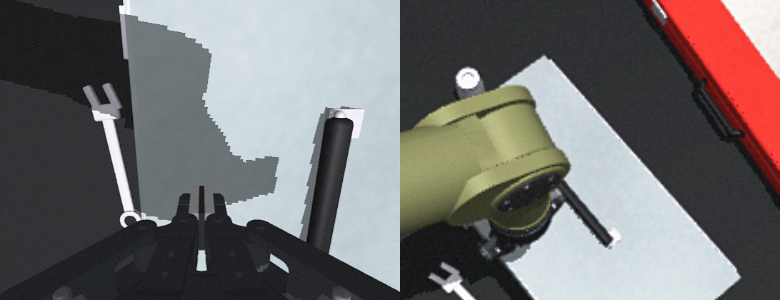

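```bash
python3 -m handwheel '[{"delta_pos":[0,0,0.2],"rotation":[0,0,0],"fingers":0},{"delta_pos":[0,-0.1,0.4],"rotation":[0,0,0],"fingers":0},{"delta_pos":[0,-0.1,0.6],"rotation":[0,0,0],"fingers":0},{"delta_pos":[0,-0.1,0.8],"rotation":[0,0,0],"fingers":0},{"delta_pos":[0,-0.1,1],"rotation":[0,0,0],"fingers":0}]'
python3 -m handwheel '[{"delta_pos":[0,0,0.1],"rotation":[0,0,0],"fingers":0},{"delta_pos":[0,0,0.2],"rotation":[0,0,0],"fingers":0},{"delta_pos":[0,0,0.3],"rotation":[0,0,0],"fingers":0},{"delta_pos":[0,0,0.4],"rotation":[0,0,0],"fingers":0}]'
python3 -c "
from h import *
where()"
```

```text
t: 10.65
ee_pos: [0.4845, -0.0459, 0.1241]
orientation: [0.651, 0.759, -0.002, 0.005]
force: [0.1, 0.4, 0.4]
opening: -0.0002
t: 10.98
ee_pos: [0.4845, -0.046, 0.1202]
orientation: [0.651, 0.759, -0.002, 0.005]
force: [-0.4, -0.3, 0.1]
opening: -0.0
t 10.98 chest [-0.0738  0.0104  0.1202] F chest [-0.5 -0.3  0.1] z [ 0.004 -0.01  -1.   ] x [-0.002  1.    -0.01 ] j [-0.31  0.05  0.35  2.   -0.01  1.09  0.2 ]
```

```bash
python3 -m handwheel '[{"delta_pos":[0,0,0.1],"rotation":[0,0,0],"fingers":0},{"delta_pos":[0,0,0.2],"rotation":[0,0,0],"fingers":0},{"delta_pos":[0,0,0.3],"rotation":[0,0,0],"fingers":0}]'
python3 - <<'E'
from h import *
import cv2
where()
cv2.imwrite("pics/wrist10.png",cv2.cvtColor(grab_frame("wrist"),cv2.COLOR_RGB2BGR))
E
```

```text
t: 11.23
ee_pos: [0.4847, -0.046, 0.1199]
orientation: [0.651, 0.759, -0.001, 0.005]
force: [-11.0, 0.7, 25.7]
opening: -0.0002
t 11.23 chest [-0.0736  0.0104  0.1199] F chest [-10.8   2.4  25.7] z [ 0.004 -0.009 -1.   ] x [-0.002  1.    -0.009] j [-0.31  0.05  0.35  2.   -0.01  1.08  0.2 ]
```

View pics/wrist10.png

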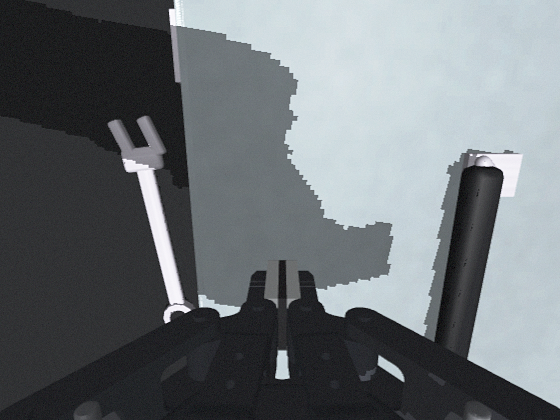

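```bash
python3 -m handwheel '[{"delta_pos":[0,0,-0.3],"rotation":[0,0,0],"fingers":0},{"delta_pos":[0,0,-1.5],"rotation":[0,0,0],"fingers":0},{"delta_pos":[0,0,-4],"rotation":[0,0,0],"fingers":0},{"delta_pos":[0,0,-8],"rotation":[0,0,0],"fingers":0},{"delta_pos":[0,0,-12],"rotation":[0,0,0],"fingers":0}]'
python3 -m handwheel '[{"delta_pos":[4,0,-3],"rotation":[0,0,0],"fingers":0},{"delta_pos":[8,0,-6],"rotation":[0,0,0],"fingers":0},{"delta_pos":[12,1,-8],"rotation":[0,0,0],"fingers":0},{"delta_pos":[16,2,-10],"rotation":[0,0,0],"fingers":0},{"delta_pos":[20,3,-10],"rotation":[0,0,0],"fingers":0}]'
python3 -m handwheel '[{"delta_pos":[4,0,0],"rotation":[0,0,0],"fingers":0},{"delta_pos":[8,0,0],"rotation":[0,0,0],"fingers":0},{"delta_pos":[12,0,0],"rotation":[0,0,0],"fingers":0},{"delta_pos":[16,0,0],"rotation":[0,0,0],"fingers":0},{"delta_pos":[20,0,0],"rotation":[0,0,0],"fingers":0}]'
python3 -m handwheel '[{"delta_pos":[4,0,0],"rotation":[0,0,0],"fingers":0},{"delta_pos":[8,0,0],"rotation":[0,0,0],"fingers":0},{"delta_pos":[8,0,0],"rotation":[0,0,0],"fingers":0},{"delta_pos":[8,0,0],"rotation":[0,0,0],"fingers":0}]'
python3 - <<'E'
from h import *
import cv2
where()
for y in (.205,-.205):
  for x in (-.116,.113):
    for z in (.120,.124): print(x,y,z,proj("scene",W(P,(x,y,z))).round(1),proj("top",W(P,(x,y,z))).round(1))
for n in ["scene","top"]:
    cv2.imwrite(f"pics/{n}11.png",cv2.cvtColor(grab_frame(n),cv2.COLOR_RGB2BGR))
a=cv2.imread("pics/scene11.png")[140:390,190:400];b=cv2.imread("pics/top11.png")[150:290,200:420]
cv2.imwrite("pics/c11.png",np.hstack([cv2.resize(a,(350,417)),cv2.resize(b,(440,417//1))]))
E
```

```text
t: 11.7
ee_pos: [0.4829, -0.045, 0.2377]
orientation: [0.651, 0.759, -0.003, 0.004]
force: [1.7, -0.0, -0.2]
opening: -0.0001
t: 12.12
ee_pos: [0.4817, 0.1374, 0.3353]
orientation: [0.652, 0.758, 0.001, 0.007]
force: [1.7, -0.5, 1.0]
opening: 0.0002
t: 12.53
ee_pos: [0.4499, 0.3358, 0.3297]
orientation: [0.651, 0.759, -0.001, 0.005]
force: [0.7, 0.3, 0.8]
opening: -0.0001
t: 12.87
ee_pos: [0.4365, 0.4158, 0.3276]
orientation: [0.649, 0.761, -0.003, 0.005]
force: [0.7, -0.4, 0.4]
opening: -0.0001
t 12.87 chest [-0.0519  0.4741  0.3276] F chest [ 0.7 -0.5  0.4] z [ 0.003 -0.011 -1.   ] x [-0.007  1.    -0.011] j [-0.75  0.2  -0.07  1.41  0.02  1.54 -0.66]
-0.116 0.205 0.12 [197.6 223.2] [249.2 266.6]
-0.116 0.205 0.124 [197.3 222.7] [249.  266.7]
0.113 0.205 0.12 [269.3 170.3] [236.5 187.8]
0.113 0.205 0.124 [269.3 169.7] [236.3 187.6]
-0.116 -0.205 0.12 [303.9 357.1] [391.1 242.7]
-0.116 -0.205 0.124 [304.  357.1] [391.5 242.7]
0.113 -0.205 0.12 [378.  293.1] [376.5 164.2]
0.113 -0.205 0.124 [378.4 292.8] [376.8 164. ]
```

View pics/scene11.png

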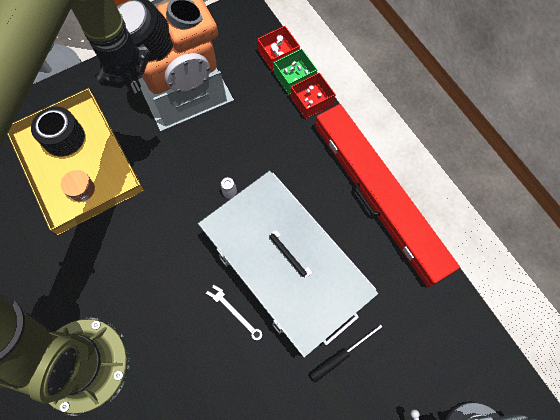

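View pics/top11.png

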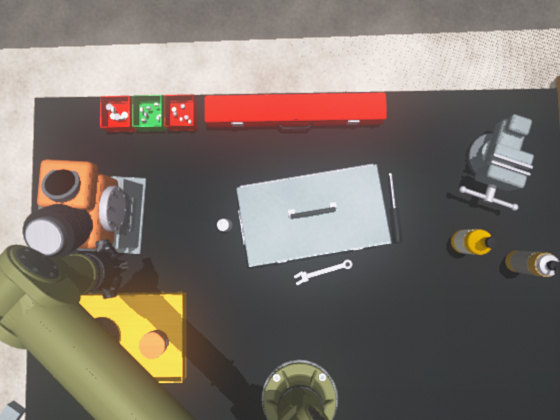

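```bash
python3 -m handwheel '[{"delta_pos":[-3,0,0],"rotation":[0,0,0],"fingers":0},{"delta_pos":[-6,0,0],"rotation":[0,0,0],"fingers":0},{"delta_pos":[-8,0,0],"rotation":[0,0,0],"fingers":0},{"delta_pos":[-8,0,0],"rotation":[0,0,0],"fingers":0},{"delta_pos":[-8,0,0],"rotation":[0,0,0],"fingers":0}]'
python3 -c "
from h import *
where();print(finish_job())"
```

```text
t: 13.38
ee_pos: [0.4519, 0.3309, 0.3307]
orientation: [0.653, 0.757, -0.001, 0.006]
force: [0.2, 0.3, -0.2]
opening: 0.0001
t 13.38 chest [-0.0494  0.3879  0.3307] F chest [ 0.3  0.3 -0.2] z [ 0.006 -0.01  -1.   ] x [ 0.004  1.    -0.01 ] j [-0.66  0.1  -0.02  1.52  0.01  1.52 -0.54]
the job is handed in; nothing more can be done
None
```

The tool chest is shut. I broke the stay by pressing the thumb plate with the closed fingertips, which took up to about 15 N. I then pushed the lid down from behind its free edge, slowing towards the end, until it met a hard stop. After that I lifted the arm clear and handed the job in at 13.4 s.

**Last checks:**
- **Lid home:** the fingertips stopped at 0.120 m, the stated height of the shut lid, with about 28 N on the wrist. In the last pictures the lid's corners match the predicted shut position to within about a pixel in the scene view and about two in the top view.
- **Tools:** the spanner, screwdriver and big socket look unmoved. The ratchet is under the lid, so I could not check it at the end. It looked unmoved in the last view before the lid covered it, and the tool did not touch it.
- **Robot:** the arm was clear of everything, with the wrist force near zero.

**One doubt:** while I approached the plate, joint 2 briefly read -0.3006 against its stated limit of -0.3. I moved it off straight away, and no error was reported.

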